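# Pop open the blue airbrush case

### The job

Open the airbrush case with the blue lid: press the white button on its front step down until the latch lets go, then get out of the way so that the sprung lid swings fully open by itself, without the robot touching the lid. Leave the red case shut and the small green paint bottle standing where it is.

Things in the scene. Friction and masses are not known exactly. Their poses are not given: they have to be found in the camera images.
- blue_button (a point): Centre of the top of the blue case's white push button, a pad 44 (x) x 60 (y) mm, top at z = 55 mm, on a black step 40 mm high. Slides 8 mm straight down (spring: 1 N at first, 6 N at its solid stop); the latch lets go at 5 to 6 mm. Springs back. x axis level, away from the robot to the lid; z up. Lid edge 65 mm along +x from here, the steel latch from 30 mm.
- blue_lid: Blue lid, 160 x 160 x 12 mm, of a fixed black case; shut, its top is at z = 62 mm. Origin: middle of the hinge line, on the edge far from the robot, 225 mm along +x of the button, z = 50 mm. Shut: x points from button to hinge, y along the hinge, z up. Plate runs 160 mm along its own -x. Unlatched, a damped spring swings it up, away from the robot, to 100 degrees within 3 s; it stays.
- red_lid: The red lid of a second, otherwise identical case (same sizes, axes, origin, latch and white button). It must stay shut. Either case may stand left or right, 280 to 450 mm apart, each turned by up to 0.35 rad.
- paint_bottle: Small loose green paint bottle with black cap, 36 mm in diameter, 80 mm tall, standing on the bench between the robot and the cases, near the middle. Origin at the centre of its underside, z up.
Not all that is in view belongs to the job. Of the things shaped like the paint_bottle, the green one is meant.

How it is judged:
By the outcome, as a careful person would: the job done as asked, in the order asked, and still so for the second after the job is handed in, with the robot touching nothing.
It also fails if it takes over 32 s, if anything falls off the work surface, if the arm or the gripper's body presses on something with over 40 N, if the wrist force passes 120 N, or if a joint passes its speed limit or range.

### The arm

A 6-joint arm with a two-finger parallel gripper is mounted at the origin on the work surface. World frame = base frame: x ahead of the robot, y to its left, z up, the work surface at z = 0. Lengths are in mm, angles in rad, forces in N, time in s.
With the tool pointing down it reaches from about 300 to 775 mm from the base axis. Payload 14.6 kg.
Tool frame: the origin (TCP) lies between the finger pads; the fingertips stand 17 mm ahead of it and the grasp point (between the pads) lies 2 mm behind it (manip.tip_reach is the distance from the TCP to the fingertips, in mm); z points along the fingers, y is the line along which they close (so a half turn about z gives the same grasp; the last joint's range is limited). The gripper opens to 94 mm and grips with 3 to 60 N. Pads are 16 mm wide; open, the fingers measure 119 mm over their backs; the gripper's body (75 mm by 177 mm) begins 78 mm behind the grasp point.
Start: joints at [-1.262, 0.3, 1.521, -0, 1.321, -0.067], TCP at [201.852, -511.61, 198.246] pointing down, gripper open.
Joint ranges: [-3.03, 3.03], [-0.79, 2.21], [0.23, 2.52], [-1.04, 4.18], [0, 3.07], [-2.55, 2.55]. Speed limits (rad/s): [2.22, 2.22, 2.57, 3.14, 3.14, 3.14].

### API

Orientations are given as [roll, pitch, yaw] about the fixed x, y, z axes, in that order (R = Rz(yaw) Ry(pitch) Rx(roll)).
In Python, from cell import manip, viewer gives the robot as it stands.
- The arm moves only by the tool apply_moves, never from a script. Its argument "moves" is a list of rows, each a list of 3 entries, a list of its own where there are three numbers: the shift along the tool's x, y, z each as a share of 0.25 m, from -1 to 1, then the turn, a rotation vector about the tool's x, y, z each as a share of pi rad, from -1 to 1, then the closure, from 0 (fully open) to 1 (shut). In form: [[[dx, dy, dz], [wx, wy, wz], grip], ...]. A call has 1 to 12 rows; each row is the pose to reach, as a shift and turn from the pose commanded when the call began, along the tool's axes at that moment, turning the shorter way round; what a row does not reach only later rows make up. A row lasts 1/12 s, in which the tool goes at most 41.7 mm and 7.16 degrees, less where a joint would pass 70% of its speed; a pose out of reach is approached as far as the arm can. A call with a number of a shift or a turn outside -1 to 1 is refused whole. A call with a gripper value outside its range is refused whole. The fingers move at their own pace and stop on an object; "squeeze" is the grip in N (left out, the last holds). Time passes only in rows, so rows that repeat a pose let the fingers close. It gives the time, the measured TCP pose, the force, the opening and the grip force at its end, in the units of the state.
- manip.read_state(): the state, without advancing time (a new reading comes with each control period).
- viewer.camera(name): name is "scene" or "top"; returns the picture (480x640x3 uint8, blue, green, red); there is no depth.
- viewer.camera_info(name): a dict with "camera_matrix" (3x3 intrinsics, pixels), "R" (3x3) and "t" (3): a world point X has camera coordinates R X + t. Camera axes: x right, y down, z forward; pixel columns grow to the right and rows downward; lengths in mm; the calibration is good to about 2 mm. A picture is of the moment at which its call begins. camera_info takes no time and is no camera call.
- manip.sign_off(): hands the job in; it is judged then, once.
The state is a dict: "clock": time; "joints": joint angles; "qd": joint speeds; "effort": joint torques, N m; "eef_pos": TCP position; "eef_rot": TCP orientation; "wrist_force": force on the tool from outside, world axes, zero at the start; "moment": the same for the moment, N m; "finger_gap": finger opening in mm; "finger_force": force on a finger pad.
Only numpy, scipy, OpenCV 4.12 (cv2) and the standard library are available. Lean on these libraries where they do the work, as an engineer would, in place of code of your own. Each camera call takes 0.05 s, during which the arm holds its last target. There are 200 camera calls.

## Working session

There is one attempt and no reset: what is moved stays moved. The work goes in short steps, Python scripts to look and compute and a tool call to move; the robot and the scene stay as the last step left them, time stands still between calls to the robot, and variables do not carry over. Pictures are saved under pics/ and viewed, at most 10 in all, crops included, and the job is handed in when it is done.

Besides the shell and the picture viewer there is one more tool, called after ">>>" by a JSON object that holds its "op" and its "data", one argument or row to a line. apply_moves: Moves the arm, as the interface text tells. Shift numbers are shares of 0.25 m and turn numbers shares of pi rad, none past 1 either way. Its arguments: {"type":"object","properties":{"moves":{"type":"array"},"squeeze":{"type":"number"}},"required":["moves"]}

```bash
mkdir -p pics
python3 - <<'E'
from cell import manip, viewer
import cv2
for n in("top","scene"):
    cv2.imwrite(f"pics/{n}0.png",viewer.camera(n)); i=viewer.camera_info(n); print(n,i)
print(manip.read_state())
E
```

```text
top {'camera_matrix': array([[487.00487335,   0.        , 315.8742464 ],
       [  0.        , 487.00487335, 238.28267023],
       [  0.        ,   0.        ,   1.        ]]), 'R': array([[ 0.00487212, -0.99934878,  0.03575301],
       [-0.98082226, -0.01174209, -0.19455028],
       [ 0.1948434 , -0.03411947, -0.98024074]]), 't': array([-43.09042706, 566.25598732, 722.59267448])}
scene {'camera_matrix': array([[538.29683519,   0.        , 321.51775699],
       [  0.        , 538.29683519, 241.52268863],
       [  0.        ,   0.        ,   1.        ]]), 'R': array([[-0.46229812,  0.88652567,  0.01877989],
       [ 0.51928263,  0.28783714, -0.80467094],
       [-0.718767  , -0.36224579, -0.59342395]]), 't': array([ 263.80254749, -236.7936651 , 1259.46881919])}
{'clock': 0.1, 'joints': array([-1.26160584e+00,  3.00402393e-01,  1.52153015e+00, -1.26397859e-07,
        1.32074090e+00, -6.66207094e-02]), 'qd': array([-0.00015231, -0.0038728 , -0.00262301, -0.00095526, -0.00115139,
        0.00158411]), 'effort': array([-4.23503543e-04, -5.32647657e+01, -3.53279614e+01,  7.09435064e-02,
        2.35414499e-02, -3.19355559e-05]), 'eef_pos': array([ 201.77250146, -511.37318089,  197.7455766 ]), 'eef_rot': array([-3.14051425e+00, -7.18277596e-05,  3.75811193e-01]), 'wrist_force': array([-1.43970253, -1.01217739,  0.63269187]), 'moment': array([ 0.01277192, -0.02177868, -0.00862722]), 'finger_force': 0.0, 'finger_gap': 93.78857795099638}
```

View pics/top0.png

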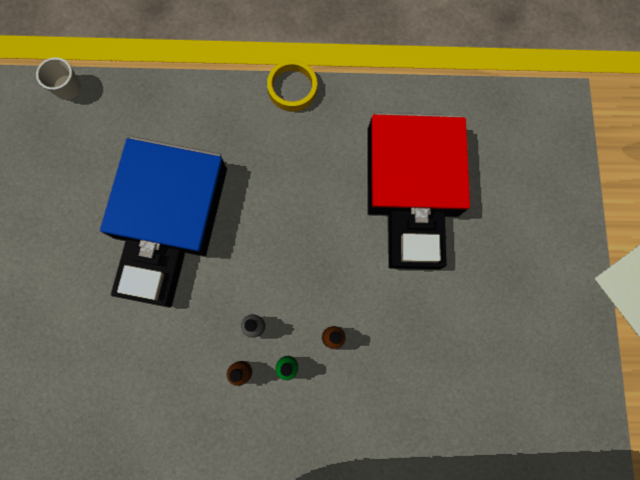

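View pics/scene0.png

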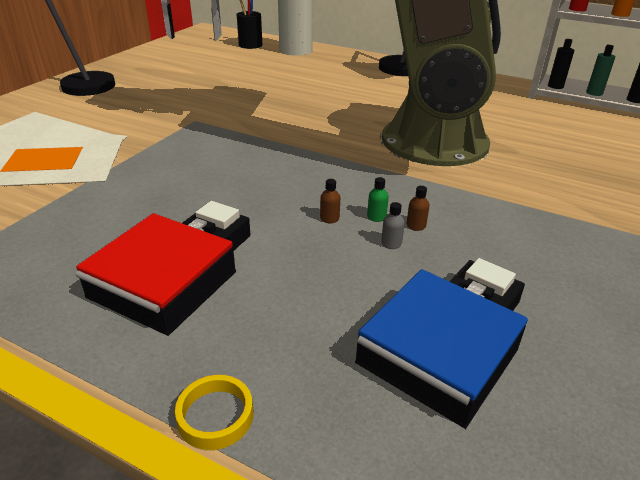

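The top view shows the blue lid on the left (about 165,195) with its white button at (140,282). The red lid is on the right at (419,162), with its button at (421,247). Four bottles stand in the middle: green at (287,368), brown at (239,373) and (333,337), grey at (253,325). The button I want is the one on the blue case, at (140,282), because it shares a step and latch with the blue lid. I'll confirm it in a crop and compute positions.

```bash
cat > h.py <<'E'
import numpy as np
from cell import manip, viewer
def px2w(n,uv,z):
    i=viewer.camera_info(n);R=np.array(i["R"]);t=np.array(i["t"])
    d=R.T@np.linalg.solve(i["camera_matrix"],[*uv,1]);c=-R.T@t
    return c+d*(z-c[2])/d[2]
E
python3 - <<'E'
import cv2,numpy as np
from h import *
im=cv2.imread("pics/top0.png"); cv2.imwrite("pics/crop.png",cv2.resize(im[130:310,90:240],None,fx=3.3,fy=3.3,interpolation=cv2.INTER_CUBIC))
b=im.astype(int)
def rect(m,z,n):
    cs,_=cv2.findContours(m.astype(np.uint8),0,2)
    c=max(cs,key=cv2.contourArea)[:,0]
    w=np.array([px2w("top",p,z)[:2] for p in c],np.float32)
    print(n,c.min(0),c.max(0),cv2.minAreaRect(w))
rect((b[...,0]>100)&(b[...,2]<60),62,"blue lid")
rect((b[...,2]>150)&(b[...,1]<60),62,"red lid")
m=(b.min(2)>170); m[:,200:]=0; m[:262]=0; rect(m,55,"blue button")
for n,p in dict(green=(287,368),br=(239,373),br2=(333,337),grey=(253,325)).items(): print(n,px2w("top",p,80))
E
```

```text
blue lid [100 138] [220 249] ((636.780029296875, 209.9929656982422), (157.29685974121094, 158.56080627441406), 79.23719024658203)
red lid [372 115] [469 207] ((699.5067138671875, -209.2843017578125), (158.24659729003906, 158.28585815429688), 89.35763549804688)
blue button [118 266] [159 298] ((494.7832336425781, 236.62315368652344), (56.07464599609375, 40.979759216308594), 79.18582916259766)
green [367.08979411   3.98621209  80.        ]
br [359.83403258  73.9235854   80.        ]
br2 [412.05217419 -63.81668614  80.        ]
grey [429.01681564  55.60855932  80.        ]
```

View pics/crop.png

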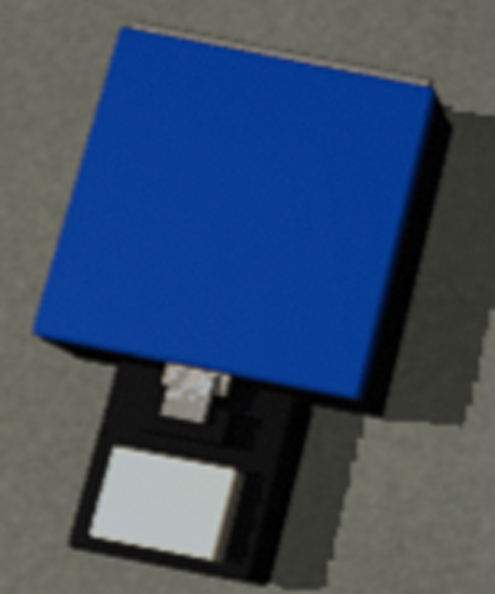

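The crop confirms it: white button, steel latch and blue lid are all on the same case. The button centre is about (495, 237), the case yaw is -0.186, and the lid centre is 144.5 mm away (145 expected). I'll travel at height with the fingers closed, to a point 4 mm on the robot's side of the button centre.

>>> {"op": "apply_moves", "data": {
  "moves": [
    [[0.87,-0.945,0],[0,0,0],1],
    [[0.87,-0.945,0],[0,0,0],1],
    [[0.87,-0.945,0],[0,0,0],1],
    [[0.87,-0.945,0],[0,0,0],1],
    [[0.87,-0.945,0],[0,0,0],1],
    [[0.87,-0.945,0],[0,0,0],1],
    [[0.87,-0.945,0],[0,0,0],1],
    [[0.87,-0.945,0],[0,0,0],1],
    [[0.87,-0.945,0],[0,0,0],1],
    [[0.87,-0.945,0],[0,0,0],1]
  ],
  "squeeze": 5
}}

```text
clock: 0.93
eef_pos: [317.8, -211.2, 198.3]
eef_rot: [3.141, -0.0, 0.379]
wrist_force: [-0.1, -0.2, 0.3]
finger_gap: 31.1
finger_force: 0.0
```

>>> {"op": "apply_moves", "data": {
  "moves": [
    [[0.87,-0.945,0],[0,0,0],1],
    [[0.87,-0.945,0],[0,0,0],1],
    [[0.87,-0.945,0],[0,0,0],1],
    [[0.87,-0.945,0],[0,0,0],1],
    [[0.87,-0.945,0],[0,0,0],1],
    [[0.87,-0.945,0],[0,0,0],1],
    [[0.87,-0.945,0],[0,0,0],1],
    [[0.87,-0.945,0],[0,0,0],1],
    [[0.87,-0.945,0],[0,0,0],1],
    [[0.87,-0.945,0],[0,0,0],1]
  ]
}}

```text
clock: 1.77
eef_pos: [433.4, 87.4, 197.6]
eef_rot: [-3.141, 0.001, 0.377]
wrist_force: [0.8, -0.2, 0.3]
finger_gap: 0.7
finger_force: 0.0
```

>>> {"op": "apply_moves", "data": {
  "moves": [
    [[0.434,-0.473,0],[0,0,0.179],1],
    [[0.434,-0.473,0],[0,0,0.179],1],
    [[0.434,-0.473,0],[0,0,0.179],1],
    [[0.434,-0.473,0],[0,0,0.179],1],
    [[0.434,-0.473,0],[0,0,0.179],1],
    [[0.434,-0.473,0],[0,0,0.179],1],
    [[0.434,-0.473,0.4],[0,0,0.179],1],
    [[0.434,-0.473,0.4],[0,0,0.179],1],
    [[0.434,-0.473,0.4],[0,0,0.179],1],
    [[0.434,-0.473,0.4],[0,0,0.179],1],
    [[0.434,-0.473,0.4],[0,0,0.179],1],
    [[0.434,-0.473,0.4],[0,0,0.179],1]
  ]
}}

```text
clock: 2.77
eef_pos: [491.7, 236.5, 100.3]
eef_rot: [-3.14, -0.002, -0.187]
wrist_force: [0.2, 0.0, 1.0]
finger_gap: 0.3
finger_force: 0.0
```

Run:
```python
from h import *
import cv2
cv2.imwrite("pics/s1.png",cv2.resize(viewer.camera("scene")[150:390,330:590],None,fx=2.2,fy=2.2))
s=manip.read_state();print(s["eef_pos"],s["eef_rot"],s["joints"],s["wrist_force"])
```

```text
[491.75389401 236.82890405 100.41883751] [-3.13990665e+00 -2.71477483e-03 -1.86552840e-01] [ 3.81733849e-01  3.89146526e-01  1.64195331e+00 -4.47739620e-05
  1.10729735e+00  2.13910068e+00] [ 0.5662649  -0.64442466  0.22551173]
```

View pics/s1.png

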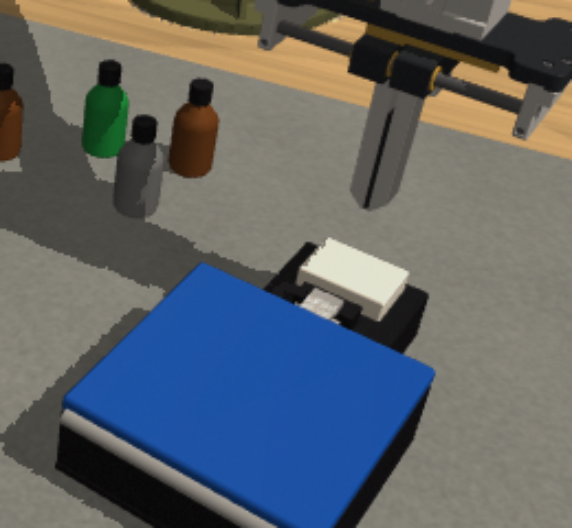

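The closed fingertips hang about 28 mm above the blue button's pad (crop 355,275), and the bottles are untouched. Next I lower until just above contact and check z.

>>> {"op": "apply_moves", "data": {
  "moves": [
    [[0,0,0.05],[0,0,0],1],
    [[0,0,0.09],[0,0,0],1],
    [[0,0,0.1],[0,0,0],1],
    [[0,0,0.1],[0,0,0],1],
    [[0,0,0.1],[0,0,0],1]
  ]
}}

```text
clock: 3.23
eef_pos: [490.8, 237.4, 73.8]
eef_rot: [-3.141, -0.0, -0.186]
wrist_force: [0.6, -0.0, -0.1]
finger_gap: 0.2
finger_force: 0.0
```

>>> {"op": "apply_moves", "data": {
  "moves": [
    [[0,0,0.015],[0,0,0],1],
    [[0,0,0.025],[0,0,0],1],
    [[0,0,0.033],[0,0,0],1],
    [[0,0,0.033],[0,0,0],1],
    [[0,0,0.033],[0,0,0],1]
  ]
}}

```text
clock: 3.65
eef_pos: [490.5, 237.4, 64.9]
eef_rot: [3.141, 0.0, -0.186]
wrist_force: [-0.6, -0.5, -0.7]
finger_gap: 0.6
finger_force: 0.0
```

Run:
```python
from h import *
import cv2
cv2.imwrite("pics/s2.png",cv2.resize(viewer.camera("scene")[150:390,330:590],None,fx=2.2,fy=2.2))
s=manip.read_state();print(s["eef_pos"],s["wrist_force"])
```

```text
[490.65263355 237.41477798  65.04587276] [-0.19196578 -0.11831671  0.21130741]
```

View pics/s2.png

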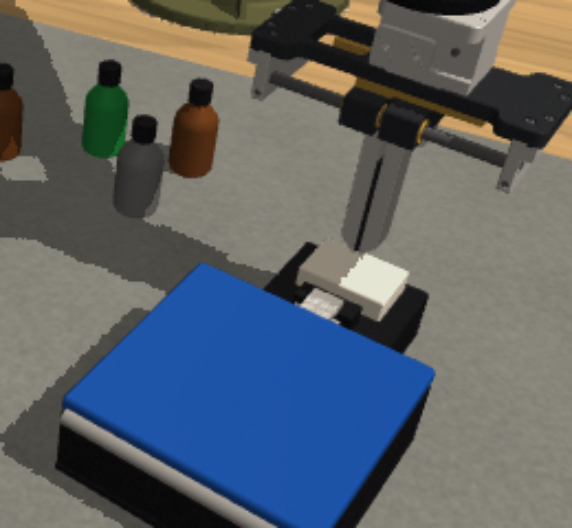

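No contact yet: the wrist force is about 0 and the tips (crop 358,248) still sit above the pad. I'll check tip_reach.

Run:
```python
from h import *
print(manip.tip_reach)
i=viewer.camera_info("scene")
for d in (10,0,-5,-10,-15,-17):
  for p in ([490.6,237.4,65+d],):
    c=i["R"]@np.array(p)+i["t"];q=i["camera_matrix"]@c;print(d,(q[:2]/q[2]-[330,150])*2.2)
for p in ([494.8,236.6,55],[490.6,237.4,55]):
    c=i["R"]@np.array(p)+i["t"];q=i["camera_matrix"]@c;print((q[:2]/q[2]-[330,150])*2.2)
```

```text
17.0
10 [360.97227595 240.93284055]
0 [357.80811339 252.81418781]
-5 [356.24396636 258.68751881]
-10 [354.69159547 264.51663073]
-15 [353.15086822 270.30202108]
-17 [352.53780824 272.6040452 ]
[351.99207017 267.67716339]
[354.69159547 264.51663073]
```

The picture puts the closed tips at about TCP height, not 17 mm ahead of it as tip_reach says. So I'll go down by feel in small steps and watch the force.

>>> {"op": "apply_moves", "data": {
  "moves": [
    [[0,0,0.008],[0,0,0],1],
    [[0,0,0.016],[0,0,0],1],
    [[0,0,0.016],[0,0,0],1]
  ]
}}

```text
clock: 3.95
eef_pos: [490.4, 237.3, 60.6]
eef_rot: [3.141, 0.0, -0.187]
wrist_force: [-0.6, 0.5, 0.1]
finger_gap: 0.6
finger_force: 0.0
```

>>> {"op": "apply_moves", "data": {
  "moves": [
    [[0,0,0.008],[0,0,0],1],
    [[0,0,0.012],[0,0,0],1],
    [[0,0,0.012],[0,0,0],1]
  ]
}}

```text
clock: 4.2
eef_pos: [490.5, 237.3, 57.7]
eef_rot: [3.141, 0.0, -0.187]
wrist_force: [0.5, 0.1, -0.4]
finger_gap: 0.4
finger_force: 0.0
```

Run:
```python
from h import *
import cv2
cv2.imwrite("pics/s3.png",cv2.resize(viewer.camera("scene")[210:310,430:560],None,fx=5,fy=5))
s=manip.read_state();print(s["eef_pos"],s["wrist_force"])
```

```text
[490.55330372 237.37788704  57.87168215] [0.36429679 0.74489054 0.86515024]
```

View pics/s3.png

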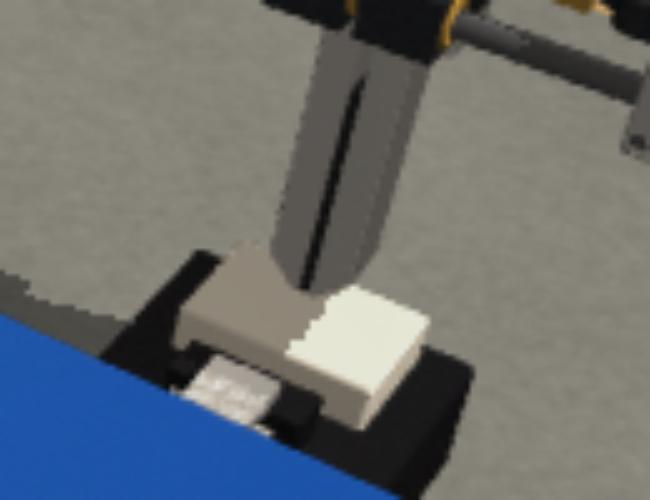

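The tips (crop 310,293) are just above the pad (centre about 300,308) and well aligned. I'll keep going down in small steps.

>>> {"op": "apply_moves", "data": {
  "moves": [
    [[0,0,0.008],[0,0,0],1],
    [[0,0,0.012],[0,0,0],1],
    [[0,0,0.012],[0,0,0],1]
  ]
}}

```text
clock: 4.5
eef_pos: [490.5, 237.3, 54.7]
eef_rot: [3.141, 0.0, -0.187]
wrist_force: [-0.8, 0.5, -0.5]
finger_gap: 1.1
finger_force: 0.0
```

>>> {"op": "apply_moves", "data": {
  "moves": [
    [[0,0,0.008],[0,0,0],1],
    [[0,0,0.008],[0,0,0],1],
    [[0,0,0.008],[0,0,0],1]
  ]
}}

```text
clock: 4.75
eef_pos: [490.6, 237.4, 52.9]
eef_rot: [3.142, 0.0, -0.187]
wrist_force: [0.2, -1.2, 0.8]
finger_gap: 0.3
finger_force: 0.0
```

>>> {"op": "apply_moves", "data": {
  "moves": [
    [[0,0,0.004],[0,0,0],1],
    [[0,0,0.008],[0,0,0],1],
    [[0,0,0.008],[0,0,0],1]
  ]
}}

```text
clock: 5.0
eef_pos: [490.5, 237.3, 50.8]
eef_rot: [3.141, 0.0, -0.187]
wrist_force: [1.3, 0.7, 0.1]
finger_gap: 0.5
finger_force: 0.0
```

Run:
```python
from h import *
import cv2
f=[]
for k in range(4):
    im=viewer.camera("scene"); s=manip.read_state(); f.append(s["wrist_force"])
cv2.imwrite("pics/s4.png",cv2.resize(im[210:310,430:560],None,fx=5,fy=5))
print(s["eef_pos"],np.mean(f,0))
```

```text
[490.63127261 237.39508371  51.02421019] [-0.23154705 -0.28307463  0.09476918]
```

View pics/s4.png

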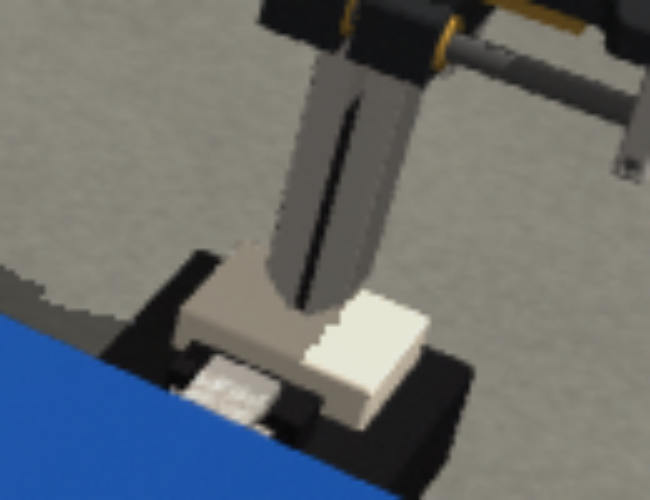

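Run:
```python
from h import *
i=viewer.camera_info("scene")
for z in (65,60,55,50,45):
  for e in (0,6,11):
    c=i["R"]@np.array([490.6+e*.983,237.4-e*.185,z])+i["t"];q=i["camera_matrix"]@c;print(z,e,(q[:2]/q[2]-[430,210])*5)
```

```text
65 0 [313.20025771 274.57769957]
65 6 [304.58799841 284.63913797]
65 11 [297.34598934 293.09975505]
60 0 [309.64537809 287.92617911]
60 6 [301.04836427 298.01496224]
60 11 [293.81942292 306.49828249]
55 0 [306.11726243 301.17416075]
55 6 [297.53550966 311.28959009]
55 11 [290.31964637 319.79502681]
50 0 [302.61560958 314.32277518]
50 6 [294.04913182 324.4641656 ]
50 11 [286.8463556  332.99114341]
45 0 [299.14012295 327.37313617]
45 6 [290.58893254 337.5398157 ]
45 11 [283.39925107 346.0877703 ]
```

The tip is at about z = 55–58, so contact is close.

>>> {"op": "apply_moves", "data": {
  "moves": [
    [[0,0,0.008],[0,0,0],1],
    [[0,0,0.012],[0,0,0],1],
    [[0,0,0.012],[0,0,0],1]
  ]
}}

```text
clock: 5.45
eef_pos: [490.6, 237.4, 47.9]
eef_rot: [-3.142, -0.0, -0.187]
wrist_force: [-0.2, 0.2, -0.6]
finger_gap: 0.5
finger_force: 0.0
```

>>> {"op": "apply_moves", "data": {
  "moves": [
    [[0,0,0.004],[0,0,0],1],
    [[0,0,0.008],[0,0,0],1],
    [[0,0,0.008],[0,0,0],1]
  ]
}}

```text
clock: 5.7
eef_pos: [490.6, 237.4, 46.0]
eef_rot: [-3.142, -0.0, -0.187]
wrist_force: [-1.0, -0.5, 3.7]
finger_gap: 0.6
finger_force: 1.6
```

>>> {"op": "apply_moves", "data": {
  "moves": [
    [[0,0,0.004],[0,0,0],1],
    [[0,0,0.008],[0,0,0],1],
    [[0,0,0.008],[0,0,0],1]
  ]
}}

```text
clock: 5.95
eef_pos: [490.6, 237.4, 44.0]
eef_rot: [-3.141, -0.0, -0.187]
wrist_force: [-0.9, -0.3, 5.1]
finger_gap: 0.4
finger_force: 2.2
```

Contact made: 5.1 N, about 6 mm down. One more millimetre, then I retreat up and back.

>>> {"op": "apply_moves", "data": {
  "moves": [
    [[0,0,0.004],[0,0,0],1],
    [[0,0,0.005],[0,0,0],1],
    [[0,0,0.005],[0,0,0],1]
  ]
}}

```text
clock: 6.2
eef_pos: [490.7, 237.4, 42.9]
eef_rot: [-3.141, -0.0, -0.187]
wrist_force: [-2.3, -1.2, 5.8]
finger_gap: 0.8
finger_force: 2.8
```

>>> {"op": "apply_moves", "data": {
  "moves": [
    [[0,0,-0.1],[0,0,0],1],
    [[-0.1,0,-0.2],[0,0,0],1],
    [[-0.4,0,-0.5],[0,0,0],1],
    [[-0.4,0,-0.5],[0,0,0],1],
    [[-0.4,0,-0.5],[0,0,0],1],
    [[-0.4,0,-0.5],[0,0,0],1],
    [[-0.4,0,-0.5],[0,0,0],1],
    [[-0.4,0,-0.5],[0,0,0],1],
    [[-0.4,0,-0.5],[0,0,0],1],
    [[-0.4,0,-0.5],[0,0,0],1],
    [[-0.4,0,-0.5],[0,0,0],1],
    [[-0.4,0,-0.5],[0,0,0],1]
  ]
}}

```text
clock: 7.2
eef_pos: [392.5, 255.7, 167.1]
eef_rot: [3.141, 0.001, -0.187]
wrist_force: [-0.0, 0.1, -0.0]
finger_gap: 0.4
finger_force: 0.0
```

>>> {"op": "apply_moves", "data": {
  "moves": [
    [[0,0,0],[0,0,0],1],
    [[0,0,0],[0,0,0],1],
    [[0,0,0],[0,0,0],1],
    [[0,0,0],[0,0,0],1],
    [[0,0,0],[0,0,0],1],
    [[0,0,0],[0,0,0],1],
    [[0,0,0],[0,0,0],1],
    [[0,0,0],[0,0,0],1],
    [[0,0,0],[0,0,0],1],
    [[0,0,0],[0,0,0],1],
    [[0,0,0],[0,0,0],1],
    [[0,0,0],[0,0,0],1]
  ]
}}

```text
clock: 8.2
eef_pos: [392.4, 255.9, 167.8]
eef_rot: [-3.142, -0.0, -0.187]
wrist_force: [1.2, 0.4, -0.4]
finger_gap: 0.0
finger_force: 0.0
```

>>> {"op": "apply_moves", "data": {
  "moves": [
    [[0,0,0],[0,0,0],1],
    [[0,0,0],[0,0,0],1],
    [[0,0,0],[0,0,0],1],
    [[0,0,0],[0,0,0],1],
    [[0,0,0],[0,0,0],1],
    [[0,0,0],[0,0,0],1],
    [[0,0,0],[0,0,0],1],
    [[0,0,0],[0,0,0],1],
    [[0,0,0],[0,0,0],1],
    [[0,0,0],[0,0,0],1],
    [[0,0,0],[0,0,0],1],
    [[0,0,0],[0,0,0],1]
  ]
}}

```text
clock: 9.2
eef_pos: [392.3, 255.9, 167.7]
eef_rot: [3.142, 0.0, -0.187]
wrist_force: [0.3, -0.5, -0.4]
finger_gap: 0.5
finger_force: 0.0
```

Run:
```python
from h import *
import cv2
cv2.imwrite("pics/s5.png",viewer.camera("scene"));s=manip.read_state();print(s["eef_pos"],s["wrist_force"],s["clock"])
```

```text
[392.33226883 255.94256061 167.74773439] [ 0.19524191  0.57213148 -0.46972938] 9.25
```

View pics/s5.png

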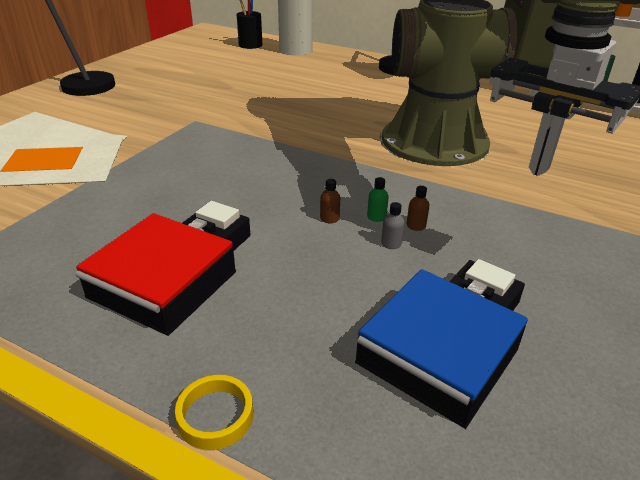

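The lid is still shut, so the stroke wasn't deep enough; contact must have been near TCP z 47. Nothing else moved. I'll return along the same path and press deeper.

>>> {"op": "apply_moves", "data": {
  "moves": [
    [[0.4,0,0.2],[0,0,0],1],
    [[0.4,0,0.2],[0,0,0],1],
    [[0.4,0,0.2],[0,0,0],1],
    [[0.4,0,0.2],[0,0,0],1],
    [[0.4,0,0.35],[0,0,0],1],
    [[0.4,0,0.45],[0,0,0],1],
    [[0.4,0,0.48],[0,0,0],1],
    [[0.4,0,0.49],[0,0,0],1],
    [[0.4,0,0.5],[0,0,0],1],
    [[0.4,0,0.5],[0,0,0],1]
  ]
}}

```text
clock: 10.08
eef_pos: [491.0, 237.8, 44.1]
eef_rot: [-3.141, -0.001, -0.186]
wrist_force: [-0.9, 0.1, 1.0]
finger_gap: 0.3
finger_force: 0.5
```

>>> {"op": "apply_moves", "data": {
  "moves": [
    [[0,0,0.004],[0,0,0],1],
    [[0,0,0.006],[0,0,0],1],
    [[0,0,0.006],[0,0,0],1]
  ]
}}

```text
clock: 10.33
eef_pos: [491.2, 237.8, 42.7]
eef_rot: [-3.14, -0.002, -0.186]
wrist_force: [-3.0, -1.5, 5.7]
finger_gap: 0.4
finger_force: 2.8
```

>>> {"op": "apply_moves", "data": {
  "moves": [
    [[0,0,0.004],[0,0,0],1],
    [[0,0,0.004],[0,0,0],1],
    [[0,0,0.004],[0,0,0],1],
    [[0,0,0.004],[0,0,0],1]
  ]
}}

```text
clock: 10.67
eef_pos: [491.1, 237.8, 41.2]
eef_rot: [-3.14, -0.002, -0.186]
wrist_force: [-1.4, 1.0, 5.5]
finger_gap: 1.0
finger_force: 2.6
```

Run:
```python
from h import *
import cv2
f=[]
for k in range(4):
    im=viewer.camera("scene"); s=manip.read_state(); f.append(s["wrist_force"])
cv2.imwrite("pics/s6.png",cv2.resize(im[210:330,400:560],None,fx=5,fy=5))
print(s["eef_pos"],np.mean(f,0))
```

```text
[491.1597348  237.80028939  41.18647363] [-0.97301039  0.84990097  4.89936133]
```

View pics/s6.png

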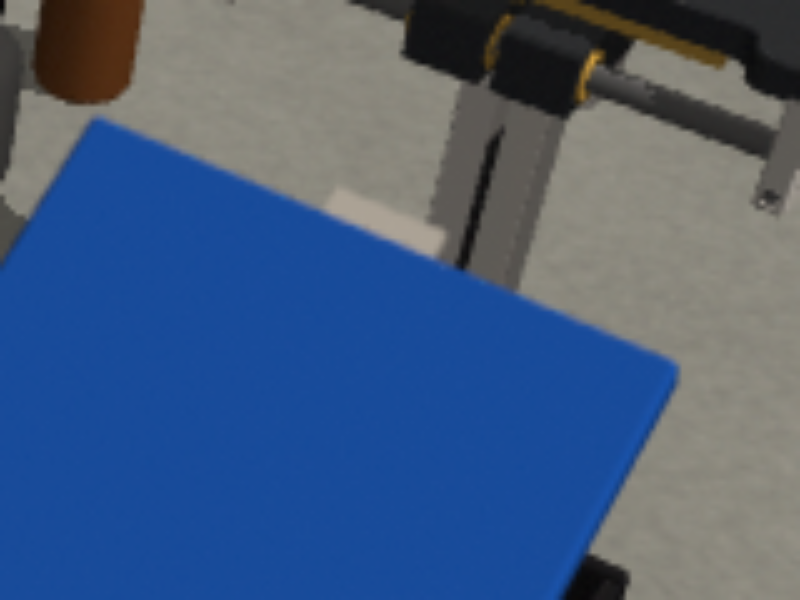

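The lid has let go and is rising: its front edge now hides the button. I'll retreat straight up a little, then back.

>>> {"op": "apply_moves", "data": {
  "moves": [
    [[-0.02,0,-0.08],[0,0,0],1],
    [[-0.15,0,-0.2],[0,0,0],1],
    [[-0.4,0,-0.5],[0,0,0],1],
    [[-0.4,0,-0.5],[0,0,0],1],
    [[-0.4,0,-0.5],[0,0,0],1],
    [[-0.4,0,-0.5],[0,0,0],1],
    [[-0.4,0,-0.5],[0,0,0],1],
    [[-0.4,0,-0.5],[0,0,0],1],
    [[-0.4,0,-0.5],[0,0,0],1],
    [[-0.4,0,-0.5],[0,0,0],1],
    [[-0.4,0,-0.5],[0,0,0],1],
    [[-0.4,0,-0.5],[0,0,0],1]
  ]
}}

```text
clock: 11.87
eef_pos: [392.5, 255.7, 164.7]
eef_rot: [3.141, 0.001, -0.187]
wrist_force: [-0.8, 0.1, -0.5]
finger_gap: 0.8
finger_force: 0.0
```

>>> {"op": "apply_moves", "data": {
  "moves": [
    [[0,0,0],[0,0,0],1],
    [[0,0,0],[0,0,0],1],
    [[0,0,0],[0,0,0],1],
    [[0,0,0],[0,0,0],1],
    [[0,0,0],[0,0,0],1],
    [[0,0,0],[0,0,0],1],
    [[0,0,0],[0,0,0],1],
    [[0,0,0],[0,0,0],1],
    [[0,0,0],[0,0,0],1],
    [[0,0,0],[0,0,0],1],
    [[0,0,0],[0,0,0],1],
    [[0,0,0],[0,0,0],1]
  ]
}}

```text
clock: 12.87
eef_pos: [392.3, 255.9, 165.2]
eef_rot: [-3.142, 0.0, -0.187]
wrist_force: [-0.1, -1.0, 0.9]
finger_gap: 0.3
finger_force: 0.0
```

>>> {"op": "apply_moves", "data": {
  "moves": [
    [[0,0,0],[0,0,0],1],
    [[0,0,0],[0,0,0],1],
    [[0,0,0],[0,0,0],1],
    [[0,0,0],[0,0,0],1],
    [[0,0,0],[0,0,0],1],
    [[0,0,0],[0,0,0],1],
    [[0,0,0],[0,0,0],1],
    [[0,0,0],[0,0,0],1],
    [[0,0,0],[0,0,0],1],
    [[0,0,0],[0,0,0],1],
    [[0,0,0],[0,0,0],1],
    [[0,0,0],[0,0,0],1]
  ]
}}

```text
clock: 13.87
eef_pos: [392.3, 255.9, 165.2]
eef_rot: [-3.142, 0.0, -0.187]
wrist_force: [-0.1, -0.8, -0.1]
finger_gap: 0.2
finger_force: 0.0
```

>>> {"op": "apply_moves", "data": {
  "moves": [
    [[0,0,0],[0,0,0],1],
    [[0,0,0],[0,0,0],1],
    [[0,0,0],[0,0,0],1],
    [[0,0,0],[0,0,0],1],
    [[0,0,0],[0,0,0],1],
    [[0,0,0],[0,0,0],1],
    [[0,0,0],[0,0,0],1],
    [[0,0,0],[0,0,0],1],
    [[0,0,0],[0,0,0],1],
    [[0,0,0],[0,0,0],1],
    [[0,0,0],[0,0,0],1],
    [[0,0,0],[0,0,0],1]
  ]
}}

```text
clock: 14.87
eef_pos: [392.3, 255.9, 165.2]
eef_rot: [3.142, 0.0, -0.187]
wrist_force: [0.8, 0.1, 0.7]
finger_gap: 0.3
finger_force: 0.0
```

Run:
```python
from h import *
import cv2
cv2.imwrite("pics/s7.png",viewer.camera("scene"));s=manip.read_state();print(s["eef_pos"],s["wrist_force"],s["clock"])
```

```text
[392.34458209 255.94391269 165.23727259] [-0.52131598 -1.02723932  0.15319147] 14.9167
```

View pics/s7.png

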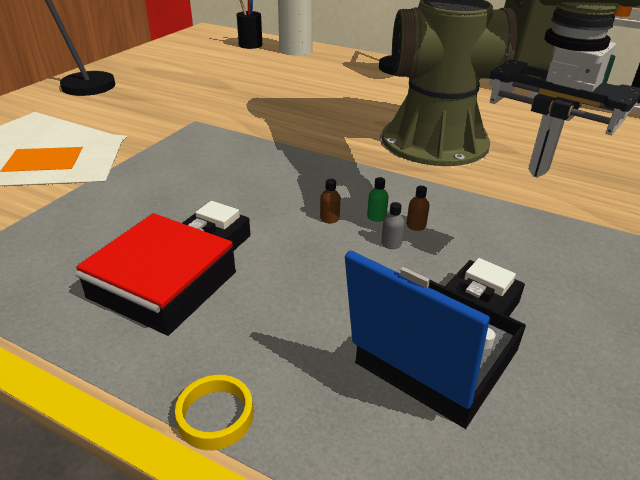

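The blue lid (420,325) stands fully open, past vertical. The red lid (155,255) is shut, the green bottle (378,203) is where it was, and the arm is clear of everything.

```bash
python3 -c "
from cell import manip
print(manip.sign_off())"
```

```text
the job is handed in; nothing more can be done
None
```

The blue case is open: its lid swung fully up by itself after a second, deeper press of the button. The red case stayed shut, the green bottle didn't move, and the job was handed in at about 15 s.

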